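# Jog the inspection turntable with its tall stick

## Robot

A 6-joint arm with a two-finger parallel gripper is mounted at the origin on the work surface. World frame = base frame: x ahead of the robot, y to its left, z up, the work surface at z = 0. Lengths are in m, angles in rad, forces in N, time in s.
With the tool pointing down it reaches from about 0.25 to 0.8 m from the base axis. Payload 8.5 kg.
Tool frame: the origin (TCP) lies between the finger pads; the fingertips stand 8 mm ahead of it and the grasp point (between the pads) lies 11 mm behind it; z points along the fingers, y is the line along which they close (so a half turn about z gives the same grasp; the last joint's range is limited). The gripper opens to 85 mm and grips with 20 to 120 N. Pads are 22 mm wide; open, the fingers measure 114 mm over their backs; the gripper's body (76 mm by 85 mm) begins 54 mm behind the grasp point. The pads swing forward as they close: fully open they stand 13 mm farther back than shut.
Start: joints at [1.337, 0.238, -0.013, 1.319, 0, 1.571], TCP at [0.122, 0.511, 0.239] pointing down, gripper open.
Joint ranges: [-2.66, 2.66], [-1.03, 1.9], [-1.14, 1.46], [-1.82, 2.27], [-1.45, 1.34], [-3.14, 3.14]. Speed limits (rad/s): [2.22, 2.22, 2.79, 3.14, 3.14, 3.14].

## Interface

Orientations are given as a rotation vector (axis times angle).
In Python, from station import manip gives the robot as it stands.
- The arm moves only by the tool step_arm, never from a script. Its argument "steps" is a list of rows, each a list of 5 numbers: the finger opening in cm, from 0 to 8.54, then the shift along the tool's x, y, z in cm, then the turn about the tool's z in degrees. A call has 1 to 8 rows; each row is the pose to reach, as a shift and turn from the pose commanded when the call began, along the tool's axes at that moment; what a row does not reach only later rows make up. A row lasts 1/8 s, in which the tool goes at most 62.5 mm and 10.7 degrees, less where a joint would pass 70% of its speed; a pose out of reach is approached as far as the arm can. A call with a gripper value outside its range is refused whole. The fingers move at their own pace and stop on an object; "newtons" is the grip in N (left out, the last holds). Time passes only in rows, so rows that repeat a pose let the fingers close. It gives the time, the measured TCP pose, the force, the opening and the grip force at its end, in the units of the state.
- manip.get_obs(): the state, without advancing time (a new reading comes with each control period).
- manip.grab_frame(name): name is "scene" or "side" or "wrist"; returns a dict with "color" (400x640x3 uint8, blue, green, red), "K" (3x3 intrinsics, pixels), "k1" (the pictures are not rectified: a ray, as slopes to the right and down, at radius r is drawn at 1 + k1 r^2 times it, then the intrinsics apply), "rvec" (rotation vector, rad) and "tvec" (3), from world to camera coordinates, as OpenCV has them; the wrist camera has in their place "hand_eye" (4x4, takes a point from camera to tool coordinates, whose origin is the TCP and whose axes are the flange's). Camera axes: x right, y down, z forward; pixel columns grow to the right and rows downward; lengths in m; the calibration is good to about 2 mm. A picture is of the moment at which its call begins: read the wrist's pose just before it. There is no depth.
- manip.job_done(): hands the job in; it is judged then, once.
Trained networks look in the newest picture that a camera, given by its name, has taken for a name from the list of things; names that differ only in an ending like _2 or _b are one class to them, and where a whole thing is asked for, a point or a joint stands for the part that bears it (a point fixed in the world has none). Each returns a list of dicts, best first, with "confidence" (0 to 1); they miss things now and then, are a little off and sometimes report something else, mostly with a low value. They report only what shows in the picture. A call takes as long as a camera call. They do not tell look-alikes from the thing itself.
- manip.recognise(thing, camera): "centre" ([x, y, z] in m, in world coordinates, good to about 4 mm: the middle of the surface that is visible of it).
- manip.masks_of(thing, camera): "mask" (400x640 bool, what is visible of it).
- manip.place_of(thing, camera): "centre" ([x, y, z] in m, in world coordinates, good to about 4 mm: a listed point, or the origin of a listed thing).
The state is a dict: "time_s": time; "joint_pos": joint angles; "qvel": joint speeds; "effort": joint torques, N m; "tool_pos": TCP position; "orientation": TCP orientation; "wrist_force": force on the tool from outside, world axes, zero at the start; "wrist_torque": the same for the moment, N m; "width": opening from 0.0 (shut) to 1.0 (fully open); "finger_force": force on a finger pad.
Only numpy, scipy, OpenCV 4.12 (cv2) and the standard library are available. Lean on these libraries where they do the work, as an engineer would, in place of code of your own. Each camera call takes 0.05 s, during which the arm holds its last target. There are 200 camera calls.

## Task

Two jog boxes stand on the green mat of the inspection bench. Take the tall stick with the ball knob and tilt it sideways towards the big steel ring on its turntable, most of the way to its stop, hold it there for two seconds, and then let it come back to centre and let go. Never tilt it over the other way, and leave the short stick with the mushroom cap alone.

Things in the scene. Friction and masses are not known exactly. Their poses are not given: they have to be found in the camera images.
- tall_knob (a point): Centre of the black 36 mm ball knob on the tall stick (10 mm stem), 183 mm above the bench at centre. Axes turn with the stick: z up the stem, the pivot 125 mm below at -z (just over the fixed grey box, 100x110x50 mm); x the level hinge axis, roughly away from the robot (box turned up to 20 degrees); y the tilting direction, along the slot in the box's top, roughly to the robot's left.
- tall_stick (a joint): Tilt of the tall stick, rad: 0 at centre, positive leaning to its y (the robot's left), negative to the robot's right; stops at +-0.5. It swings in that one plane only. A spring (1.4 N m per rad, about 5 N at the knob near the stop) returns it to centre when let go.
- short_stick (a joint): Tilt of the short stick (black mushroom cap 38 mm wide, its top 120 mm above the bench) on a like box, 140 to 270 mm nearer to or farther from the robot than the tall one; same spring, signs and stops. Leave it at centre.
- ring (a point): Centre of the big steel ring (250 mm outside, 180 mm inside diameter) at its top face, 69 mm above the bench, on a fixed round grey turntable. It lies on the robot's left (y positive) or right (y negative), beyond the mat; an open calliper case lies on the other side.
Not all that is in view belongs to the job. What is shaped like the part that bears tall_knob but turquoise is not meant.

How it is judged:
On the way:
1. the tall stick is tilted towards the ring by more than 0.28 rad (of 0.5) and held there for 1.2 s (((world y of ring above 0 m and value of joint tall_stick above 0.28 rad) or (world y of ring below 0 m and value of joint tall_stick below -0.28 rad))), for 1.2 s.
At the end, for the whole second after the job is handed in: Both sticks stand at centre, within 0.08 rad, and the tall one is at rest (under 0.1 rad/s) (value of joint tall_stick between -0.08 and 0.08 rad and velocity of joint tall_stick between -0.1 and 0.1 rad/s and value of joint short_stick between -0.08 and 0.08 rad); the robot touches nothing.
It fails at once if the tall stick is tilted more than 0.2 rad away from the ring ((world y of ring above 0 m and value of joint tall_stick below -0.2 rad) or (world y of ring below 0 m and value of joint tall_stick above 0.2 rad)).
It fails at once if the short stick is tilted more than 0.2 rad either way (value of joint short_stick above 0.2 rad or value of joint short_stick below -0.2 rad).
It also fails if it takes over 40 s, if anything falls off the work surface, if the arm or the gripper's body presses on something with over 40 N, if the wrist force passes 120 N, or if a joint passes its speed limit or range.

## Working session

There is one attempt and no reset: what is moved stays moved. The work goes in short steps, Python scripts to look and compute and a tool call to move; the robot and the scene stay as the last step left them, time stands still between calls to the robot, and variables do not carry over. Pictures are saved under pics/ and viewed, at most 10 in all, crops included, and the job is handed in when it is done.

Besides the shell and the picture viewer there is one more tool, called after "Request:" as name(argument=value, ...) on one line, values as JSON. step_arm: Moves the arm, as the interface text tells. Its arguments: {"type":"object","properties":{"steps":{"type":"array"},"newtons":{"type":"number"}},"required":["steps"]}

```bash
mkdir -p pics; python3 - <<'E'
from station import manip
import cv2
o=manip.get_obs();print(o)
for c in("scene","side"):
    f=manip.grab_frame(c);cv2.imwrite(f"pics/{c}1.png",f["color"])
    for t in("tall_knob","ring"):
        print(c,t,[(r["confidence"],r["centre"]) for r in manip.place_of(t,c)])
    for t in("short_stick","tall_stick"):
        print(c,t,[(r["confidence"],r["centre"]) for r in manip.recognise(t,c)])
E
```

```text
{'time_s': 0.0, 'joint_pos': array([ 1.33699312e+00,  2.38812270e-01, -1.42575941e-02,  1.31919099e+00,
       -2.75996653e-05,  1.57081701e+00]), 'qvel': array([ 0.0011607 ,  0.00046315, -0.0001448 ,  0.00034312, -0.00077612,
       -0.00076284]), 'effort': array([-2.61143814e-04, -5.38777006e+01,  3.46445632e+01,  1.82627176e-02,
        4.48520666e-05,  8.71658244e-06]), 'tool_pos': array([0.12154659, 0.51032412, 0.23865979]), 'orientation': array([-3.66436704e-01, -3.12000359e+00,  2.28972288e-03]), 'wrist_force': array([ 0.94034374, -0.22185388, -0.01363486]), 'wrist_torque': array([-0.02373177,  0.0398869 ,  0.02754966]), 'finger_force': 0.0, 'width': 0.99908399040913}
scene tall_knob [(0.55, [0.6644, 0.0379, 0.1838])]
scene ring [(0.97, [0.5557, -0.4448, 0.0702])]
scene short_stick [(0.67, [0.4637, 0.0332, 0.1214])]
scene tall_stick [(0.48, [0.6669, 0.0299, 0.1928])]
side tall_knob [(0.62, [0.3112, 0.392, 0.1834]), (0.58, [0.6608, 0.0383, 0.1801])]
side ring [(0.74, [0.5531, -0.4456, 0.0699])]
side short_stick [(0.67, [0.4591, 0.0269, 0.113]), (0.55, [0.6619, 0.0302, 0.1544])]
side tall_stick [(0.54, [0.6633, 0.0318, 0.1552])]
```

View pics/scene1.png

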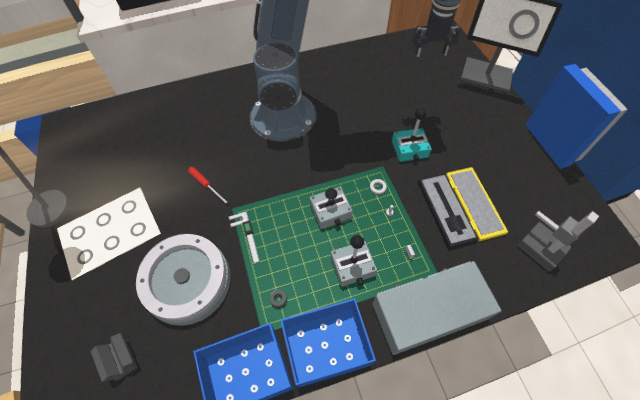

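View pics/side1.png

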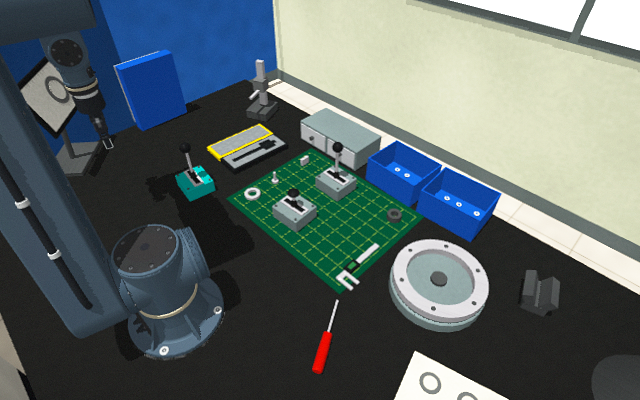

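Candidates in the scene picture: the turquoise-box stick at (418,115), the grey box with a short mushroom at (331,195), and the grey box with a tall ball stick at (357,242). The last one fits: it is grey, tall, on the mat and farther from the robot. The ring at (182,278) has y = -0.445, so it is on the robot's right and the tilt must be negative. I'll confirm with an enlarged crop.

```bash
cat > h.py <<'E'
import numpy as np, cv2
def to_plane(f,px,z):
    K=f["K"];n=cv2.undistortPoints(np.float64(px).reshape(-1,1,2),K,np.float64([f["k1"],0,0,0])) if 0 else None
    d=(np.float64(px).reshape(-1,2)-[K[0][2],K[1][2]])/[K[0][0],K[1][1]]
    u=d.copy()
    for _ in range(20): u=d/(1+f["k1"]*(u**2).sum(1,keepdims=True))
    R,_=cv2.Rodrigues(np.float64(f["rvec"]));t=np.float64(f["tvec"]).ravel()
    c=-R.T@t; r=np.c_[u,np.ones(len(u))]@R
    return c+r*((z-c[2])/r[:,2:3])
E
python3 - <<'E'
import cv2
im=cv2.imread('pics/scene1.png')[170:300,300:400]
im2=cv2.imread('pics/side1.png')[130:240,265:365]
a=cv2.resize(im,None,fx=4,fy=4,interpolation=cv2.INTER_CUBIC)
b=cv2.resize(im2,None,fx=4,fy=4,interpolation=cv2.INTER_CUBIC)
b=cv2.copyMakeBorder(b,0,a.shape[0]-b.shape[0],0,0,0)
cv2.imwrite('pics/crop1.png',cv2.hconcat([a,b]))
E
```

```text
(no output)
```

View pics/crop1.png

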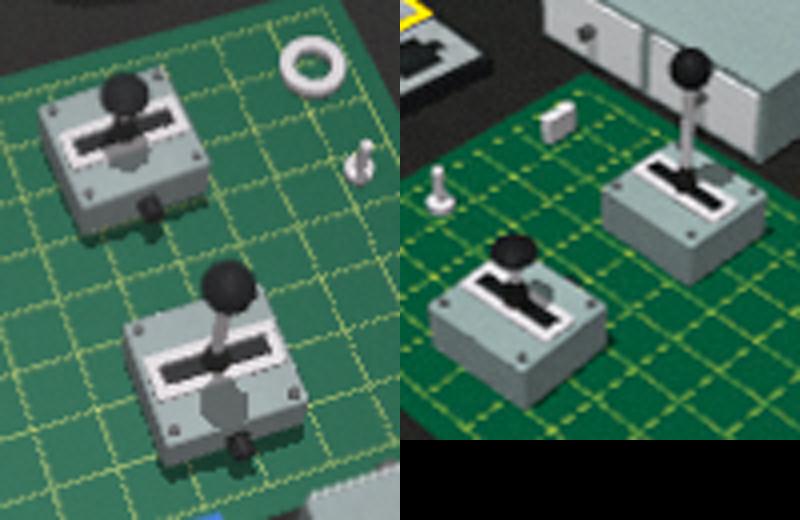

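The crop confirms it. The grey tall stick has a ball knob at crop (229,287), which is scene (357,242). The short mushroom is at crop (124,95), which is scene (331,194). Next is the slot direction.

```bash
python3 - <<'E'
from station import manip
import numpy as np
from h import to_plane
f=manip.grab_frame("scene"); g=manip.grab_frame("side")
a=lambda L:to_plane(f,[(300+(x+.5)/4-.5,170+(y+.5)/4-.5) for x,y in L],.05)
b=lambda L:to_plane(g,[(265+(x-400+.5)/4-.5,130+(y+.5)/4-.5) for x,y in L],.05)
P=a([(160,375),(272,342),(175,430),(293,394),(138,330)]);Q=b([(645,168),(728,208),(616,187),(690,234)])
for p,q in((P[0],P[1]),(P[2],P[3]),(P[2],P[4]),(Q[1],Q[0]),(Q[3],Q[2])):
    d=q-p;print(p.round(3),q.round(3),np.degrees(np.arctan2(d[1],d[0])).round(1))
for n,F in(("scene",f),("side",g)):
    px=(357,242) if n=="scene" else (265+290/4,130+69/4)
    print(n,to_plane(F,[px],.183))
E
```

```text
[ 0.662 -0.004  0.05 ] [0.664 0.082 0.05 ] 88.7
[ 0.704 -0.008  0.05 ] [0.705 0.081 0.05 ] 89.0
[ 0.704 -0.008  0.05 ] [ 0.624 -0.008  0.05 ] 179.9
[ 0.672 -0.004  0.05 ] [0.66  0.084 0.05 ] 97.9
[ 0.624 -0.004  0.05 ] [0.623 0.084 0.05 ] 90.8
scene [[0.66691021 0.03634106 0.183     ]]
side [[0.66019084 0.03502184 0.183     ]]
```

Request:
step_arm(steps=[[8.5,0,0,-6,0],[8.5,-5,0,-8,-5],[8.5,-10,-5,-8,-10],[8.5,-15,-10,-8,-15],[8.5,-20,-14,-8,-15],[8.5,-25,-18,-8,-15],[8.5,-30,-22,-8,-15],[8.5,-35,-26,-8,-15]])

```text
time_s: 1.6
tool_pos: [0.389, 0.1927, 0.3196]
orientation: [-0.044, 3.14, 0.001]
wrist_force: [1.3, 1.8, 0.6]
width: 1.001
finger_force: 0.0
```

Request:
step_arm(steps=[[8.5,-5,-4,0,1],[8.5,-10,-8,0,1],[8.5,-15,-12,0,1],[8.5,-20,-14,0,1],[8.5,-25,-16.4,0,1],[8.5,-27,-16.4,4,1],[8.5,-27,-16.4,5,1],[8.5,-27,-16.4,5,1]])

```text
time_s: 2.6
tool_pos: [0.6614, 0.0382, 0.269]
orientation: [0.017, -3.14, 0.0]
wrist_force: [-0.0, -0.5, -0.9]
width: 0.997
finger_force: 0.0
```

```bash
python3 - <<'E'
from station import manip
import cv2
print(manip.get_obs()["tool_pos"])
f=manip.grab_frame("wrist");cv2.imwrite("pics/w1.png",f["color"])
print(manip.place_of("tall_knob","wrist"))
manip.grab_frame("side");print(manip.place_of("tall_knob","side"))
E
```

```text
[0.66144389 0.0381756  0.26902873]
[{'centre': [0.6652, 0.0368, 0.1815], 'confidence': 0.79}]
[{'centre': [0.6638, 0.0371, 0.1807], 'confidence': 0.48}, {'centre': [0.3057, 0.395, 0.1815], 'confidence': 0.47}]
```

View pics/w1.png

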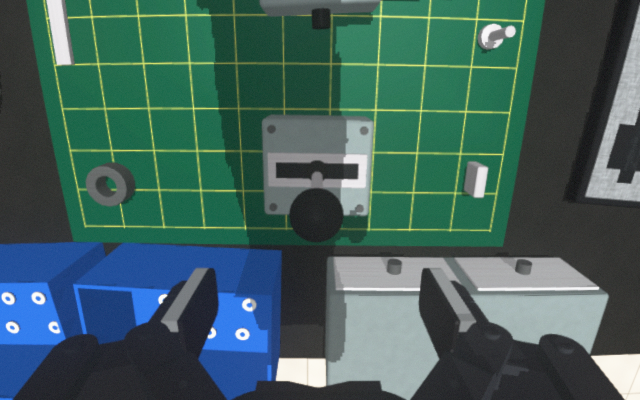

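The knob is at (317,215), midway between the fingers at (190,300) and (450,300), and the slot is level in the picture. So the tool is aligned, and I'll straddle the knob and narrow the fingers without gripping.

Request:
step_arm(steps=[[8.5,-0.3,-0.1,4,0],[8.5,-0.3,-0.1,8,0],[8.5,-0.3,-0.1,10,0],[8.5,-0.3,-0.1,10,0],[5.5,-0.3,-0.1,10,0],[5.5,-0.3,-0.1,10,0],[5.5,-0.3,-0.1,10,0],[5.5,-0.3,-0.1,10,0]], newtons=20)

```text
time_s: 3.8
tool_pos: [0.6657, 0.037, 0.1697]
orientation: [-0.017, 3.141, -0.0]
wrist_force: [-0.5, 1.0, 0.2]
width: 0.647
finger_force: 0.0
```

Request:
step_arm(steps=[[5.5,0,-1,0,0],[5.5,0,-2,0.1,0],[5.5,0,-3,0.2,0],[5.5,0,-4,0.4,0],[5.5,0,-5,0.6,0],[5.5,0,-5.7,0.8,0],[5.5,0,-6,0.9,0],[5.5,0,-6,0.9,0]])

```text
time_s: 4.8
tool_pos: [0.6662, -0.023, 0.1603]
orientation: [0.016, -3.142, -0.0]
wrist_force: [-0.2, 3.2, 2.7]
width: 0.643
finger_force: 1.9
```

```bash
python3 - <<'E'
from station import manip
import cv2
f=manip.grab_frame("side");g=manip.grab_frame("wrist")
print(manip.place_of("tall_knob","side"),manip.place_of("tall_knob","wrist"))
cv2.imwrite("pics/t.png",cv2.resize(cv2.vconcat([f["color"][80:280,200:520],g["color"][100:400:1,80:560][:, :][50:250,80:400]]),None,fx=1.45,fy=1.45))
E
```

```text
[{'centre': [0.663, -0.012, 0.1702], 'confidence': 0.52}] [{'centre': [0.6635, -0.0148, 0.1713], 'confidence': 0.76}]
```

View pics/t.png

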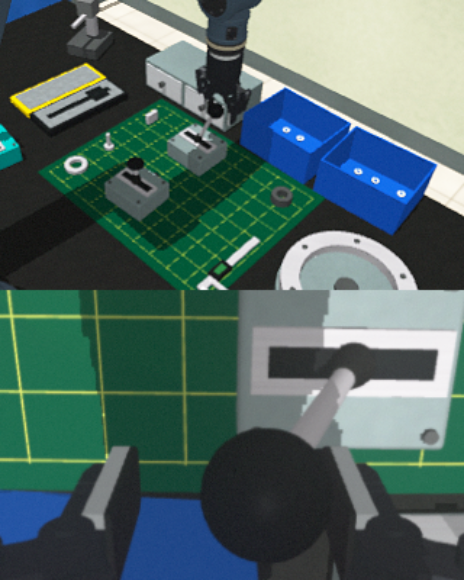

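The stick leans towards the ring. The knob sits against the pad at (265,495) in the lower half, shifted about 50 mm, so the tilt is about 0.41 rad. I'll hold it just over 2 s.

Request:
step_arm(steps=[[5.5,0,0,0,0],[5.5,0,0,0,0],[5.5,0,0,0,0],[5.5,0,0,0,0],[5.5,0,0,0,0],[5.5,0,0,0,0],[5.5,0,0,0,0],[5.5,0,0,0,0]])

```text
time_s: 6.0
tool_pos: [0.6662, -0.023, 0.1603]
orientation: [0.017, -3.141, 0.0]
wrist_force: [0.2, 3.7, 3.1]
width: 0.643
finger_force: 2.0
```

Request:
step_arm(steps=[[5.5,0,0,0,0],[5.5,0,0,0,0],[5.5,0,0,0,0],[5.5,0,0,0,0],[5.5,0,0,0,0],[5.5,0,0,0,0],[5.5,0,0,0,0],[5.5,0,0,0,0]])

```text
time_s: 7.0
tool_pos: [0.6662, -0.023, 0.1603]
orientation: [0.017, -3.141, 0.0]
wrist_force: [-0.0, 3.0, 2.0]
width: 0.643
finger_force: 2.0
```

Request:
step_arm(steps=[[5.5,0,0.7,-0.1,0],[5.5,0,1.4,-0.3,0],[5.5,0,2.1,-0.5,0],[5.5,0,2.8,-0.6,0],[5.5,0,3.5,-0.7,0],[5.5,0,4.2,-0.8,0],[5.5,0,4.7,-0.9,0],[5.5,0,5.1,-0.9,0]])

```text
time_s: 8.0
tool_pos: [0.6657, 0.0282, 0.1695]
orientation: [-0.016, 3.141, -0.001]
wrist_force: [0.9, -0.8, 0.4]
width: 0.643
finger_force: 0.0
```

Request:
step_arm(steps=[[5.5,0,0.3,0,0],[5.5,0,0.6,0,0],[5.5,0,0.9,0,0],[8.5,0,0.9,0,0],[8.5,0,0.9,0,0],[8.5,0,0.9,0,0],[8.5,0,0.9,0,0],[8.5,0,0.9,0,0]])

```text
time_s: 9.0
tool_pos: [0.6656, 0.037, 0.1693]
orientation: [0.016, -3.142, 0.0]
wrist_force: [0.8, -0.1, -0.0]
width: 0.995
finger_force: 0.0
```

```bash
python3 - <<'E'
from station import manip
o=manip.get_obs();print(o["tool_pos"],o["wrist_force"],o["width"],o["finger_force"])
for c in("side","wrist","scene"):
    manip.grab_frame(c);print(c,manip.place_of("tall_knob",c))
E
```

```text
[0.66555613 0.03695909 0.16932384] [ 0.81043747 -0.11298567 -0.01214159] 0.9952535564289643 0.0
side [{'centre': [0.3083, 0.3928, 0.1842], 'confidence': 0.63}, {'centre': [0.6666, 0.0369, 0.1806], 'confidence': 0.61}]
wrist [{'centre': [0.663, 0.0346, 0.1831], 'confidence': 0.86}]
scene [{'centre': [0.6661, 0.0372, 0.1804], 'confidence': 0.5}, {'centre': [0.309, 0.3955, 0.1784], 'confidence': 0.48}]
```

The stick is back at centre and free of the fingers. I'll rise clear of it.

Request:
step_arm(steps=[[8.5,0,0,-3,0],[8.5,0,0,-7,0],[8.5,0,0,-11,0],[8.5,0,0,-14,0],[8.5,0,0,-14,0],[8.5,0,0,-14,0]])

```text
time_s: 10.05
tool_pos: [0.6654, 0.037, 0.3084]
orientation: [0.017, -3.141, 0.0]
wrist_force: [-0.1, -0.4, -0.4]
width: 0.997
finger_force: 0.0
```

```bash
python3 - <<'E'
from station import manip
o=manip.get_obs();print(o["tool_pos"],o["wrist_force"])
manip.grab_frame("side");k=manip.place_of("tall_knob","side");print(k)
print([(r["confidence"],r["centre"]) for r in manip.recognise("short_stick","side")])
ok=any(abs(r["centre"][1]-.037)<.008 and r["centre"][0]>.6 for r in k) or not k
print(ok)
if ok: print(manip.job_done())
E
```

```text
[0.66542874 0.03702723 0.30844959] [-0.08996262 -0.3805649  -0.37424656]
[{'centre': [0.6622, 0.0386, 0.1799], 'confidence': 0.72}, {'centre': [0.3067, 0.3927, 0.1851], 'confidence': 0.58}]
[(0.72, [0.5268, -0.4589, 0.0545]), (0.5, [0.4581, 0.032, 0.1141])]
True
the job is handed in; nothing more can be done
None
```

I tilted the tall stick about 0.41 rad (by camera estimate) to the right, towards the ring, held it there just over 2 s, eased it back to centre and let go; I never touched the short stick, and the job is handed in.

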